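# Show the spectacles to the optician's tablet

### The job

The optician on the tablet's video call wants to see the glasses: open the black glasses case until its lid rests right back on its stop, lift the folded glasses out by their folded arms (no fingers on the lenses), and finish still holding them up steady in the air in front of the middle of the screen, about 18 cm from it. The lenses face the screen squarely, the top (brow) rim uppermost and the frame level with the screen's long edge. Leave the lid open and disturb nothing else on the vanity, and do not touch the tablet.

Things in the scene. Friction and masses are not known exactly. Their poses are not given: they have to be found in the camera images.
- case: lower half of a black hard glasses case, 172 mm long (its y) by 84 mm (its x) by 28 mm high, walls 4 mm; it does not slide or tip. Origin: centre of its underside, z up. The hinge is along the long +x rim, the clasp is at the middle of the -x side, towards the robot. The blue padded floor lies 8 mm above the origin.
- case_lid (a joint): opening of the case's lid, rad: 0 shut, 1.9 wide open on its stop (leaning back past vertical). The clasp is undone, the lid starts ajar. Stiff hinge: it stays where it is left; under 2 N at the tab moves it. The lid is a hollow shell 84 x 172 mm, 25 mm deep, walls 4 mm; shut, its top is 53 mm above the vanity; it swings up and away from the robot.
- lid_hinge (a point): point on the hinge axis (which runs along the case's y) at mid length: 42 mm to the case's +x, 28 mm above its underside. Turns with the lid.
- lid_tab (a point): outer edge of the clasp tab, on its underside, mid length, 98 mm from the hinge axis. The tab is a lip 36 mm wide, 4 mm thick, sticking out 14 mm from the lid's front in the plane of the lid's rim; it can be lifted from below with a fingertip. Nothing lies under it but the vanity top.
- glasses: folded round brown spectacles, 133 mm long, 48 mm wide over the rims, 25 mm thick, about 42 g, lying in the case lenses down. Origin: middle of the front (lens) face between the two lenses. x points to the top (brow) rim, y along the frame, z from the lenses back to the folded arms. In the case x points roughly to the hinge.
- arms_grip (a point): where to pinch: middle of the two folded arms, lying one over the other along the glasses' y, together 9 mm wide (along x) and 9.5 mm high (15 to 24.3 mm behind the lens face; this point at 19.6 mm, 3 mm to the brow side). Straight for 25 mm either way. About 10 mm of free space between the arms and the 4.4 mm high rims.
- lenses: the two round clear lenses, 41 mm across, centres 33 mm either side of the glasses' origin, up to 3.4 mm above the front face. Same origin and axes as the glasses. Not to be touched by the fingers.
- tablet: 8-inch tablet, 210 x 130 x 9 mm, fixed on a low stand, screen 35 degrees up from lying flat, middle of the screen (the origin) 70 mm above the vanity. z points straight out of the screen (up and back to the robot), x up the screen, y along its long edge. Held right, the glasses' axes are parallel to the tablet's, their origin 180 mm out along its z. Not to be touched.
- mug: white ceramic mug, 82 mm across, 95 mm high, with handle; origin centre of underside. Bystander.
- denture_cup: pink denture cup with screw-on lid, 94 mm across, 83 mm high; origin centre of underside. Bystander.
- soap_pump: green soap pump bottle, 66 mm across, 173 mm high; origin centre of underside. Bystander.
- denture_brush: blue double-headed denture brush lying on the top, 170 mm long (its x), 12 mm high; origin under its middle. Bystander.
- pill_box: white and blue weekly pill box, 165 by 36 by 24 mm; origin centre of underside. Bystander.

How it is judged:
By the outcome, as a careful person would: the job done as asked, in the order asked, and still so for the second after the job is handed in, while the arm keeps its last pose, push and grip.
It also fails if it takes over 54 s, if anything falls off the work surface, if the arm or the gripper's body presses on something with over 40 N, if the wrist force passes 120 N, or if a joint passes its speed limit or range.

### The arm

A 6-joint arm with a two-finger parallel gripper is mounted at the origin on the work surface. World frame = base frame: x ahead of the robot, y to its left, z up, the work surface at z = 0. Lengths are in m, angles in rad, forces in N, time in s.
With the tool pointing down it reaches from about 0.275 to 0.725 m from the base axis. Payload 5.6 kg.
Tool frame: the origin (TCP) lies between the finger pads; the fingertips stand ahead of it and the grasp point (between the pads) lies 6 mm ahead of it (tip_extent is the z of the fingertips in the tool frame, in m); z points along the fingers, y is the line along which they close (so a half turn about z gives the same grasp; the last joint's range is limited). The gripper opens to 85 mm and grips with 20 to 120 N. Pads are 22 mm wide; open, the fingers measure 114 mm over their backs; the gripper's body (76 mm by 85 mm) begins 54 mm behind the grasp point. The pads swing forward as they close: fully open they stand 13 mm farther back than shut.
Start: joints at [1.433, 0.255, 0.108, 0, -1.424, -0.285], TCP at [0.226, 0.502, 0.256] pointing down, gripper open.
Joint ranges: [-2.95, 2.95], [-1.21, 1.97], [-1.09, 1.5], [-2.87, 1.71], [-2.94, -0.07], [-3.05, 3.05]. Speed limits (rad/s): [2.57, 2.57, 3.14, 3.14, 3.14, 3.14].

### API

Orientations are given as a unit quaternion [w, x, y, z].
In Python, from station import * gives the robot as it stands. The module is installed in compiled form; this text tells all that it offers. Calls block until the motion is done:
- move_pose(position, orientation): joint-space move of the TCP to a pose.
- move_linear(position, orientation=None, speed=0.15, contact_N=None): straight line of the TCP; orientation=None keeps the orientation; speed is the mean speed in m/s. With contact_N (N) it stops when the force on the tool has changed by that much, and returns True; else False.
- movej(angles): joint-space move.
- command_gripper(opening, grip_force=None): opening from 0.0 (shut) to 1.0 (fully open); grip_force is the grip in N (None keeps the last); returns when the fingers have stopped.
- pause(seconds).
- ik(position, orientation): joint angles nearest the present ones, or None.
- grab_frame(name): name is "side" or "top"; returns (picture, depth): 384x512x3 uint8, red, green, blue; 384x512 float32, m along the optical axis (not along the pixel's ray), 0 where there is no reading.
- camera_params(name): a dict with "mtx" (3x3 intrinsics, pixels), "rvec" (rotation vector, rad) and "tvec" (3), from world to camera coordinates, as OpenCV has them. Camera axes: x right, y down, z forward; pixel columns grow to the right and rows downward; lengths in m; the calibration is good to about 2 mm. A picture is of the moment at which its call begins. camera_params takes no time and is no camera call.
A pose or a line that the arm cannot do raises IKError and nothing moves.
- job_done(): hands the job in; it is judged then, once.
Readings, each from a call of its own:
- get_t(): time.
- get_joint_pos(): joint angles.
- get_joint_velocities(): joint speeds.
- get_joint_torque(): joint torques, N m.
- get_tool_pos(): TCP position.
- get_orientation(): TCP orientation.
- get_ft_force(): force on the tool from outside, world axes, zero at the start.
- get_wrist_torque(): the same for the moment, N m.
- get_grip_width(): opening from 0.0 (shut) to 1.0 (fully open).
- get_grasp_force(): force on a finger pad.
Only numpy, scipy, OpenCV 4.12 (cv2) and the standard library are available. Lean on these libraries where they do the work, as an engineer would, in place of code of your own. Each camera call takes 0.05 s, during which the arm holds its last target. There are 200 camera calls.

## Working session

There is one attempt and no reset: what is moved stays moved. The work goes in short steps, each a Python script; the robot and the scene stay as the last script left them, time stands still between calls to the robot, and variables do not carry over. Pictures are saved under pics/ and viewed, at most 10 in all, crops included, and the job is handed in when it is done.

```bash
mkdir -p pics; ls; python3 - <<'E'
from station import *
import cv2,numpy as np
for n in("top","side"):
    im,d=grab_frame(n); np.savez(f"{n}0.npz",im=im,d=d)
    cv2.imwrite(f"pics/{n}0.png",cv2.resize(im[:,:,::-1],(800,600)))
    p=camera_params(n);R=cv2.Rodrigues(np.array(p["rvec"]))[0];print(n,p["mtx"],-R.T@np.array(p["tvec"]).ravel(),R)
print(get_t(),get_tool_pos(),get_orientation(),tip_extent)
E
```

```text
pics
top [[429.20216097   0.         250.24376539]
 [  0.         429.20216097 193.26367305]
 [  0.           0.           1.        ]] [ 0.50114337 -0.09654811  1.31218735] [[-0.01943944 -0.99971786 -0.01364923]
 [-0.99864979  0.02007284 -0.04791316]
 [ 0.04817363  0.0126994  -0.99875824]]
side [[462.99726646   0.         261.77821018]
 [  0.         462.99726646 196.68110927]
 [  0.           0.           1.        ]] [ 0.12158843 -0.9360482   0.74417   ] [[ 0.89248179 -0.45099606  0.0088771 ]
 [-0.25548539 -0.52160618 -0.81403575]
 [ 0.37175727  0.72424412 -0.58074692]]
0.1 [0.22546101 0.50123051 0.25546996] [ 8.52280966e-04  9.77732178e-01 -2.09854809e-01 -1.42994340e-04] 0.025
```

View pics/top0.png

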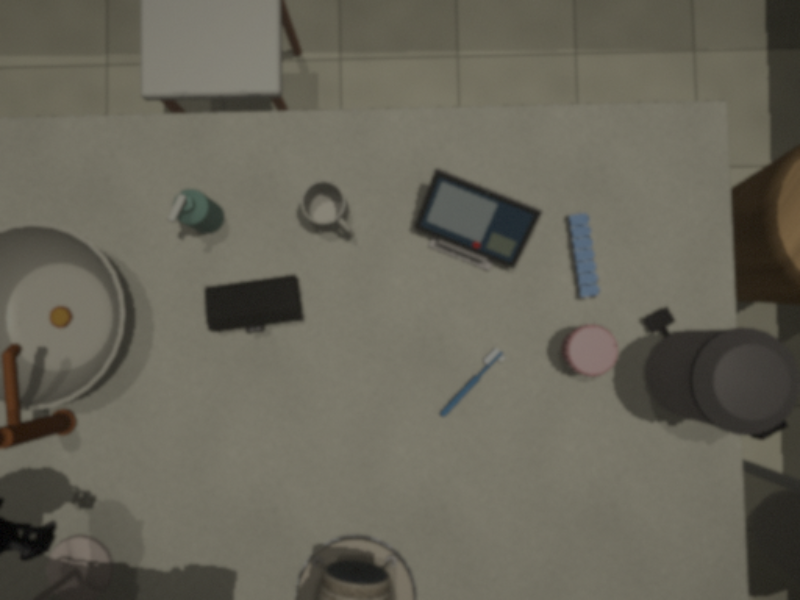

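View pics/side0.png

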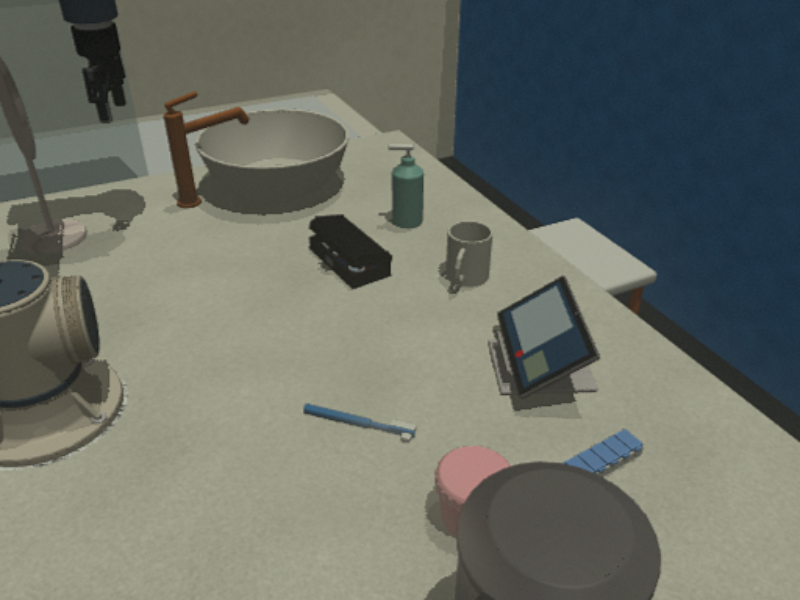

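The top view shows the case at about (205–302, 275–332), with its tab near (256,329), and the tablet corners at (437,170), (541,211), (513,268) and (415,228). In the side view the lid is ajar. Next I measure both.

```bash
cat > h.py <<'E'
from station import *
import cv2,numpy as np
from scipy.spatial.transform import Rotation as Rt
def cam(n):
    p=camera_params(n);R=cv2.Rodrigues(np.array(p["rvec"],float))[0];t=np.array(p["tvec"],float).ravel()
    return np.array(p["mtx"]),R,-R.T@t
def rays(n,uv):
    K,R,c=cam(n);uv=np.atleast_2d(np.asarray(uv,float));d=np.c_[uv,np.ones(len(uv))]@np.linalg.inv(K).T
    return c,d@R            # d has unit optical-axis depth
def cloud(n,dep):
    h,w=dep.shape;u,v=np.meshgrid(np.arange(w),np.arange(h))
    c,d=rays(n,np.c_[u.ravel(),v.ravel()]);return (c+d*dep.reshape(-1,1)).reshape(h,w,3)
def onplane(n,uv,nrm,p0):
    c,d=rays(n,uv);s=((p0-c)@nrm)/(d@nrm);return c+d*s[:,None]
def plane(P):
    c=P.mean(0);_,s,V=np.linalg.svd(P-c,full_matrices=False);nn=V[2]*np.sign(V[2][2]);return c,nn,s[2]/len(P)**.5
def quat(R):
    q=Rt.from_matrix(R).as_quat();return [q[3],q[0],q[1],q[2]]
def rot(q): return Rt.from_quat([q[1],q[2],q[3],q[0]]).as_matrix()
E
python3 - <<'E'
from h import *
np.set_printoptions(precision=4,suppress=True)
F={n:np.load(n+"0.npz") for n in("top","side")}
box={"top":[(125,165,200,220),(258,100,352,178)],"side":[(190,130,256,190),(310,172,388,260)]}
for n in F:
    im,d=F[n]["im"],F[n]["d"];P=cloud(n,d);g=im.max(2)
    print(n,"ground z",np.median(P[230:260,230:260,2]) if n=="top" else np.median(P[320:350,150:200,2]))
    x0,y0,x1,y1=box[n]
    # case
    m=np.zeros_like(g);m[y0:y1,x0:x1]=(g[y0:y1,x0:x1]<40);m=cv2.morphologyEx(m,cv2.MORPH_OPEN,np.ones((3,3),np.uint8)) 
    c=max(cv2.findContours(m,0,1)[0],key=cv2.contourArea);r=cv2.minAreaRect(c);print("case rect",r,cv2.boxPoints(r).tolist())
    mm=cv2.erode(m,np.ones((5,5),np.uint8))>0
    Q=P[mm&(d>0)];print(np.percentile(Q,[2,25,50,75,98],axis=0))
    T=Q[Q[:,2]>.045]
    if len(T)>30:
        pc,nn,s=plane(T);k=np.abs((T-pc)@nn)<.004;pc,nn,s=plane(T[k]);print("lid plane",pc,nn,s,k.mean())
    x0,y0,x1,y1=box[n][1]
    m=np.zeros_like(g);m[y0:y1,x0:x1]=1
    m=(m>0)&(P[...,2]>.02)&(d>0);Q=P[m];pc,nn,s=plane(Q)
    for _ in range(8):
        k=np.abs((Q-pc)@nn)<.006;pc,nn,s=plane(Q[k])
    print("tab plane",pc,nn,s,k.mean(),"tilt",np.degrees(np.arccos(nn[2])))
    m=m&(np.abs((P-pc)@nn)<.008);c=max(cv2.findContours(m.astype(np.uint8),0,1)[0],key=cv2.contourArea)
    r=cv2.minAreaRect(c);print(r[0],len(c))
    W=onplane(n,c.reshape(-1,2),nn,pc)
    y=np.cross(nn,[0,0,1]);y/=np.linalg.norm(y);y*=np.sign(y[1]);x=np.cross(y,nn)
    ab=((W-pc)@np.c_[x,y]);R2=cv2.minAreaRect(ab.astype(np.float32)*1000);print("in-plane rect mm",R2,"centre",pc+(R2[0][0]*x+R2[0][1]*y)/1000,"x",x,"y",y)
E
```

```text
top ground z 0.0004994110423657272Traceback (most recent call last):
  File "<stdin>", line 8, in <module>
ValueError: not enough values to unpack (expected 4, got 2)
```

```bash
cat > m.py <<'E'
from h import *
np.set_printoptions(precision=4,suppress=True)
F={n:np.load(n+"0.npz") for n in("top","side")}
box={"top":[(125,165,200,220),(258,100,352,178)],"side":[(190,130,256,190),(310,172,388,260)]}
for n in F:
    im,d=F[n]["im"],F[n]["d"];P=cloud(n,d);g=im.max(2)
    print(n,"ground z",np.median(P[230:260,230:260,2]) if n=="top" else np.median(P[320:350,150:200,2]))
    x0,y0,x1,y1=box[n][0]
    m=np.zeros_like(g);m[y0:y1,x0:x1]=(g[y0:y1,x0:x1]<40);m=cv2.morphologyEx(m,cv2.MORPH_OPEN,np.ones((3,3),np.uint8)) 
    c=max(cv2.findContours(m,0,1)[0],key=cv2.contourArea);r=cv2.minAreaRect(c);print("case rect",r,cv2.boxPoints(r).tolist())
    mm=cv2.erode(m,np.ones((5,5),np.uint8))>0
    Q=P[mm&(d>0)];print(np.percentile(Q,[2,25,50,75,98],axis=0))
    T=Q[Q[:,2]>.045]
    if len(T)>30:
        pc,nn,s=plane(T);k=np.abs((T-pc)@nn)<.004;pc,nn,s=plane(T[k]);print("lid plane",pc,nn,s,k.mean())
    x0,y0,x1,y1=box[n][1]
    m=np.zeros_like(g);m[y0:y1,x0:x1]=1
    m=(m>0)&(P[...,2]>.02)&(d>0);Q=P[m];pc,nn,s=plane(Q)
    for _ in range(8):
        k=np.abs((Q-pc)@nn)<.006;pc,nn,s=plane(Q[k])
    print("tab plane",pc,nn,s,k.mean(),"tilt",np.degrees(np.arccos(nn[2])))
    m=m&(np.abs((P-pc)@nn)<.008);c=max(cv2.findContours(m.astype(np.uint8),0,1)[0],key=cv2.contourArea)
    W=onplane(n,c.reshape(-1,2),nn,pc)
    y=np.cross(nn,[0,0,1]);y/=np.linalg.norm(y);y*=np.sign(y[1]);x=np.cross(y,nn)
    ab=((W-pc)@np.c_[x,y]);R2=cv2.minAreaRect(ab.astype(np.float32)*1000);print("in-plane rect mm",R2,"centre",pc+(R2[0][0]*x+R2[0][1]*y)/1000,"x",x,"y",y)
E
python3 m.py
python3 - <<'E'
import cv2,numpy as np
a=np.load('top0.npz')['im'][160:225,120:205];b=np.load('side0.npz')['im'][125:190,185:270]
f=lambda i:cv2.resize(np.clip(i[:,:,::-1].astype(float)*2,0,255).astype(np.uint8),None,fx=4.6,fy=4.6,interpolation=2)
cv2.imwrite('pics/crop.png',np.hstack([f(a),f(b)]))
E
```

```text
top ground z 0.0004994110423657272
case rect ((161.58079528808594, 194.35589599609375), (27.423969268798828, 58.416358947753906), 82.40535736083984) [[130.8166046142578, 184.62445068359375], [188.7205352783203, 176.9039306640625], [192.34498596191406, 204.08734130859375], [134.44105529785156, 211.807861328125]]
[[0.53   0.1037 0.0543]
 [0.5482 0.1397 0.0595]
 [0.5642 0.1787 0.0628]
 [0.5806 0.2166 0.0655]
 [0.5991 0.2531 0.0699]]
lid plane [0.5654 0.1775 0.0625] [0.1642 0.0203 0.9862] 0.0018590614502736714 0.8640202702702703
tab plane [ 0.7119 -0.2415  0.0727] [-0.5235  0.2254  0.8217] 0.0023210366329732713 0.9785853341985724 tilt 34.749683977053294
in-plane rect mm ((-5.074195861816406, 0.6677780151367188), (208.56192016601562, 138.56396484375), 89.95282745361328) centre [ 0.7084 -0.2393  0.0698] x [ 0.7547 -0.3249  0.57  ] y [ 0.3955  0.9185 -0.    ]
side ground z -8.036966117630495e-05
case rect ((218.7613067626953, 155.13397216796875), (44.08624267578125, 24.978769302368164), 11.888657569885254) [[194.61807250976562, 162.81434631347656], [199.76394653320312, 138.3713836669922], [242.904541015625, 147.45359802246094], [237.7586669921875, 171.8965606689453]]
[[0.5138 0.0932 0.0217]
 [0.5224 0.1449 0.0503]
 [0.554  0.2058 0.0599]
 [0.557  0.2127 0.0634]
 [0.563  0.2335 0.0648]]
tab plane [ 0.703  -0.2529  0.0707] [-0.5243  0.2224  0.822 ] 0.0016696186540036833 0.9840275602881303 tilt 34.716048732693565
in-plane rect mm ((-3.5218124389648438, 7.47021484375), (213.84420776367188, 137.09156799316406), 89.68553161621094) centre [ 0.7033 -0.2449  0.0687] x [ 0.7567 -0.321   0.5695] y [ 0.3906  0.9206 -0.    ]
```

View pics/crop.png

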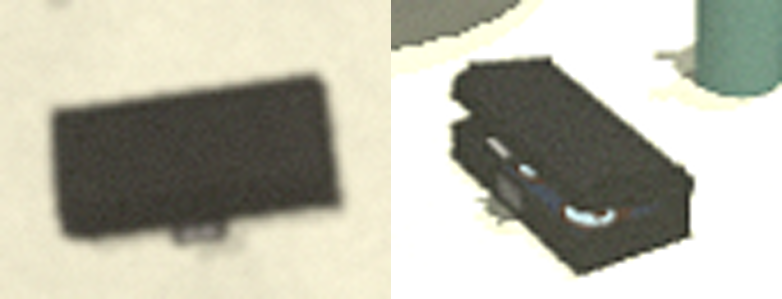

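The crops show the lid ajar with its clasp tab towards the robot, at about (200,235) in the left crop, and the glasses showing in the gap. The lid tilt is about 0.166 rad, which agrees with the stated geometry. Next I compute the hinge frame and check that the lid-opening arc is reachable.

```bash
cat > lid.py <<'E'
from h import *
# back top edge of the lid (z .0527) seen from above
p=onplane("top",[[130.8,184.1],[188.7,176.4]],np.array([0,0,1.]),np.array([0,0,.0527]))
yc=(p[0]-p[1])*[1,1,0];L=np.linalg.norm(yc);yc/=L;xc=np.array([yc[1],-yc[0],0])
H=p.mean(0)-.0041*xc;H[2]=.028
r0=.092;pt=np.radians(28);dx=.011
f=np.cos(pt)*xc-np.sin(pt)*np.array([0,0,1]);up=np.sin(pt)*xc+np.cos(pt)*np.array([0,0,1])
def orient(s): return quat(np.c_[s*up,np.cross(f,s*up),f])
def tcp(th,tip,r=r0,gap=0.):  # upper tip edge on the tab's underside
    C=H+r*(-np.cos(th)*xc+[0,0,np.sin(th)])+gap*(-np.sin(th)*xc-[0,0,np.cos(th)])
    return C-dx*up-tip*f
E
python3 - <<'E'
from lid import *
np.set_printoptions(precision=4,suppress=True)
# Independent checks: side-camera lid back/top points and projected tab in top picture
print("L",L,"hinge",H,"xc",xc)
K,R,c=cam("top")
for q,nm in[(H-.0966*xc+[0,0,.0162],"tab"),(H-.0787*xc+[0,0,.0385]+.086*yc,"top front L"),(H-.0787*xc+[0,0,.0385]-.086*yc,"top front R")]:
    for n in("top","side"):
        K,R,c=cam(n);u=K@R@(q-c);print(nm,n,u[:2]/u[2])
j0=np.array(get_joint_pos())
for s in(1,-1):
    for a in[(.166,.025,.12,.02),(.166,.025,.092,.012)]+[(t,.025,.092,0) for t in np.linspace(.166,1.95,6)]:
        q=ik(tcp(*a),orient(s));print(s,a,tcp(*a),None if q is None else np.array(q))
E
```

```text
L 0.1726239528138518 hinge [0.6016 0.1853 0.028 ] xc [0.9938 0.1116 0.    ]
tab top [164.4807 214.1212]
tab side [205.567  159.8764]
top front L top [132.8569 211.8943]
top front L side [197.1926 139.6008]
top front R top [191.3753 204.14  ]
top front R side [225.1604 164.6702]
1 (0.166, 0.025, 0.12, 0.02) [0.4537 0.1687 0.0301] None
1 (0.166, 0.025, 0.092, 0.012) [0.4824 0.1719 0.0334] None
1 (np.float64(0.166), 0.025, 0.092, 0) [0.4844 0.1721 0.0452] None
1 (np.float64(0.5228), 0.025, 0.092, 0) [0.4953 0.1734 0.076 ] None
1 (np.float64(0.8796), 0.025, 0.092, 0) [0.5163 0.1757 0.1009] None
1 (np.float64(1.2364), 0.025, 0.092, 0) [0.5445 0.1789 0.1169] None
1 (np.float64(1.5932), 0.025, 0.092, 0) [0.5766 0.1825 0.122 ] None
1 (np.float64(1.95), 0.025, 0.092, 0) [0.6084 0.1861 0.1155] None
-1 (0.166, 0.025, 0.12, 0.02) [0.4537 0.1687 0.0301] None
-1 (0.166, 0.025, 0.092, 0.012) [0.4824 0.1719 0.0334] None
-1 (np.float64(0.166), 0.025, 0.092, 0) [0.4844 0.1721 0.0452] None
-1 (np.float64(0.5228), 0.025, 0.092, 0) [0.4953 0.1734 0.076 ] None
-1 (np.float64(0.8796), 0.025, 0.092, 0) [0.5163 0.1757 0.1009] None
-1 (np.float64(1.2364), 0.025, 0.092, 0) [0.5445 0.1789 0.1169] None
-1 (np.float64(1.5932), 0.025, 0.092, 0) [0.5766 0.1825 0.122 ] None
-1 (np.float64(1.95), 0.025, 0.092, 0) [0.6084 0.1861 0.1155] None
```

```bash
python3 - <<'E'
from lid import *
z=np.array([0,0,1.])
for th in(.166,1.0,1.9):
    C=H+.092*(-np.cos(th)*xc+np.sin(th)*z)-.012*z
    print("th",th)
    for p in(15,30,40,50,60,70):
        out=[]
        for az in range(-180,180,30):
            a=np.radians(az);pp=np.radians(p)
            h=np.cos(a)*xc+np.sin(a)*yc;f=np.cos(pp)*h-np.sin(pp)*z;u=np.sin(pp)*h+np.cos(pp)*z
            g=[]
            for roll in range(0,360,30):
                R=np.c_[u,np.cross(f,u),f]@Rt.from_euler('z',roll,degrees=True).as_matrix()
                if ik(C-.025*f,quat(R)) is not None: g.append(roll)
            if g: out.append((az,g))
        print(p,out)
E
```

```text
th 0.166
15 [(-180, [0, 30, 90, 120, 150, 180, 210, 240, 270, 300, 330]), (-150, [0, 30, 60, 120, 150, 180, 210, 240, 270, 300, 330]), (-120, [0, 30, 60, 90, 120, 150, 180, 210, 240, 270, 300, 330]), (-90, [0, 30, 60, 90, 120, 150, 180, 210, 240, 270, 300, 330]), (-60, [0, 30, 60, 120, 150, 180, 210, 240, 270, 300, 330]), (30, [0, 30, 60, 120, 150, 180, 210, 240, 270, 300, 330]), (60, [0, 30, 90, 120, 150, 180, 210, 240, 270, 300, 330]), (90, [0, 30, 60, 90, 120, 150, 180, 210, 240, 270, 300, 330]), (120, [0, 30, 60, 90, 120, 150, 180, 210, 240, 270, 300, 330]), (150, [0, 30, 60, 90, 120, 150, 180, 210, 240, 270, 300, 330])]
30 [(-180, [0, 30, 60, 90, 120, 150, 180, 210, 240, 270, 300, 330]), (-150, [0, 30, 60, 120, 150, 180, 210, 240, 270, 300, 330]), (-120, [0, 30, 60, 90, 120, 150, 180, 210, 240, 270, 300, 330]), (-90, [0, 30, 60, 90, 120, 150, 180, 210, 240, 270, 300, 330]), (-60, [0, 30, 60, 90, 120, 150, 180, 210, 240, 270, 300, 330]), (30, [0, 30, 90, 120, 150, 180, 210, 240, 270, 300, 330]), (60, [0, 30, 60, 90, 120, 150, 180, 210, 240, 270, 300, 330]), (90, [0, 30, 60, 90, 1
[... 10080 characters left out ...]
0]), (-150, [0, 30, 60, 90, 120, 150, 180, 210, 240, 270, 300, 330]), (-120, [0, 30, 60, 90, 150, 180, 210, 240, 270, 300, 330]), (-90, [0, 30, 60, 90, 120, 150, 180, 210, 240, 270, 300, 330]), (-60, [0, 30, 60, 90, 120, 150, 180, 210, 240, 270, 300, 330]), (-30, [0, 30, 60, 90, 120, 150, 180, 210, 240, 270, 300, 330]), (0, [0, 30, 60, 90, 120, 150, 180, 210, 240, 270, 300, 330]), (30, [0, 30, 60, 90, 120, 150, 180, 210, 240, 270, 300, 330]), (60, [0, 30, 60, 90, 120, 150, 180, 210, 240, 270, 300, 330]), (90, [0, 30, 60, 90, 120, 150, 180, 210, 240, 270, 300, 330]), (120, [0, 30, 60, 90, 120, 150, 180, 210, 240, 270, 300, 330]), (150, [0, 30, 60, 90, 120, 150, 180, 210, 240, 270, 300, 330])]
```

Pointing the tool straight ahead is unreachable, but 30° to the side at 28° pitch works for every lid angle. I close the gripper, go to the pre-approach pose and look.

```bash
cat >> lid.py <<'E'
az=np.radians(30);w=.0145;Z=np.array([0,0,1.])
fh=np.cos(az)*xc+np.sin(az)*yc;perp=np.sin(az)*xc-np.cos(az)*yc
f=np.cos(pt)*fh-np.sin(pt)*Z;up=np.sin(pt)*fh+np.cos(pt)*Z
def tcp(th,r=.092,gap=0.,tip=.025):
    C=H+r*(-np.cos(th)*xc+np.sin(th)*Z)+gap*(-np.sin(th)*xc-np.cos(th)*Z)
    return C-dx*up-w*perp-tip*f
E
python3 - <<'E'
from lid import *
np.set_printoptions(precision=3,suppress=True)
pre=tcp(.166,.135,.010);hi=pre+[0,0,.12]
path=[hi,pre,tcp(.166,.092,.01)]+[tcp(t) for t in np.linspace(.17,1.98,9)]
for s in(1,-1):
    print(s,[None if (q:=ik(p,orient(s))) is None else np.array(q) for p in path])
E
```

```text
1 [array([-0.023, -0.112, -0.677, -1.529, -0.571, -2.843]), array([-0.367,  0.411, -0.866, -1.976, -0.944, -1.877]), array([-0.3  ,  0.445, -0.774, -2.006, -0.901, -1.932]), array([-0.282,  0.4  , -0.758, -1.98 , -0.869, -2.001]), array([-0.239,  0.319, -0.721, -1.924, -0.807, -2.14 ]), array([-0.193,  0.258, -0.674, -1.868, -0.748, -2.273]), array([-0.148,  0.221, -0.623, -1.815, -0.697, -2.39 ]), array([-0.108,  0.206, -0.57 , -1.769, -0.656, -2.486]), array([-0.077,  0.21 , -0.518, -1.733, -0.624, -2.557]), array([-0.054,  0.23 , -0.47 , -1.711, -0.603, -2.603]), array([-0.041,  0.262, -0.425, -1.703, -0.591, -2.623]), array([-0.036,  0.302, -0.386, -1.709, -0.587, -2.619])]
-1 [array([-0.023, -0.112, -0.677, -1.529, -0.571,  0.299]), array([-0.367,  0.411, -0.866, -1.976, -0.944,  1.265]), array([-0.3  ,  0.445, -0.774, -2.006, -0.901,  1.209]), array([-0.282,  0.4  , -0.758, -1.98 , -0.869,  1.141]), array([-0.239,  0.319, -0.721, -1.924, -0.807,  1.002]), array([-0.193,  0.258, -0.674, -1.868, -0.748,  0.869]), array([-0.148,  0.221, -0.623, -1.815, -0.697,  0.751]), array([-0.108,  0.206, -0.57 , -1.769, -0.656,  0.655]), array([-0.077,  0.21 , -0.518, -1.733, -0.624,  0.584]), array([-0.054,  0.23 , -0.47 , -1.711, -0.603,  0.539]), array([-0.041,  0.262, -0.425, -1.703, -0.591,  0.519]), array([-0.036,  0.302, -0.386, -1.709, -0.587,  0.523])]
```

```bash
python3 - <<'E'
from lid import *
pre=tcp(.166,.135,.010)
command_gripper(0.0,40)
move_pose(pre+[0,0,.12],orient(-1))
r=move_linear(pre,orient(-1),speed=.12,contact_N=4)
print(r,get_t(),get_tool_pos()-pre,get_ft_force())
im,d=grab_frame("side");np.savez("s1.npz",im=im,d=d)
P=cloud("side",d);cr=(slice(100,230),slice(110,280))
Q=P[100:230,110:280].reshape(-1,3);T=np.array(get_tool_pos());
q=Q-T;a=q@f;b=q@up;c=q@perp
k=(np.abs(b)<.014)&(np.abs(c)<.03)&(a>-.03)&(a<.06);print("tip extent seen",np.percentile(a[k],[50,90,97,99.5]),"b",np.percentile(b[k],[2,98]),"c",np.percentile(c[k],[2,98]))
cv2.imwrite("pics/s1.png",cv2.resize(np.clip(im[100:230,110:280,::-1].astype(float)*1.6,0,255).astype(np.uint8),None,fx=4.5,fy=4.5,interpolation=2))
E
```

```text
False 3.5833 [0.00027351 0.00026555 0.00031843] [0.2103478  0.53128078 1.25117027]Traceback (most recent call last):
  File "<stdin>", line 11, in <module>
    return _quantile_unchecked(
        a, q, axis, out, overwrite_input, method, keepdims, weights)
    return _ureduce(a,
                    func=_quantile_ureduce_func,
    ...<5 lines>...
                    overwrite_input=overwrite_input,
                    method=method)
    r = func(a, **kwargs)
    result = _quantile(arr,
                       quantiles=q,
    ...<2 lines>...
                       out=out,
                       weights=wgt)
    slices_having_nans = np.isnan(arr[-1, ...])
                                  ~~~^^^^^^^^^
IndexError: index -1 is out of bounds for axis 0 with size 0
```

```bash
python3 - <<'E'
from lid import *
im=np.load("s1.npz")["im"];t,d=grab_frame("top");np.savez("t1.npz",im=t,d=d)
a=cv2.resize(im[60:300,60:360],(400,320));b=cv2.resize(t[140:300,100:300],(400,320))
cv2.imwrite("pics/s1.png",np.clip(np.hstack([a,b])[:,:,::-1].astype(float)*1.6,0,255).astype(np.uint8))
K,R,c=cam("top")
for tip in(0,.025,.037):
    u=K@R@(np.array(get_tool_pos())+tip*f-c);print(tip,u[:2]/u[2])
E
```

```text
0 [167.66036557 237.17321649]
0.025 [164.02991784 231.0660572 ]
0.037 [162.31285061 228.17759719]
```

View pics/s1.png

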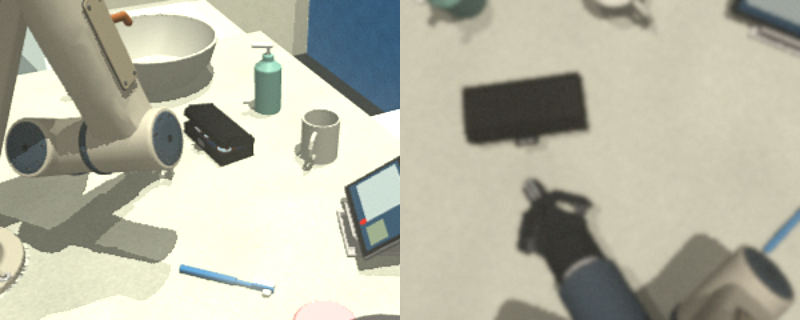

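In the right half, the closed fingertip is at about (533,180), i.e. pixel (166.5,230), so the shut tip extent is about 25 mm. The tab is at (527,140) ahead of it. Now I lift along the arc.

```bash
python3 - <<'E'
from lid import *
print(move_linear(tcp(.166,.092,.010),speed=.06,contact_N=5),get_ft_force().round(1) if hasattr(get_ft_force(),'round') else get_ft_force())
for t in np.linspace(.25,1.80,8):
    r=move_linear(tcp(t),speed=.09,contact_N=15)
    print(round(t,2),r,np.round(get_ft_force(),1),round(get_t(),1))
    if r: break
else:
    r=move_linear(tcp(2.0),speed=.03,contact_N=7)
    print("end",r,np.round(get_ft_force(),1),(get_tool_pos()-tcp(1.9)).round(4),get_t())
E
```

```text
False [ 0.6 -0.3  0.2]
0.25 False [ 0.  -0.  -0.2] 4.9
0.47 False [-0.4 -0.1  0.1] 5.3
0.69 False [-0.2 -0.4 -0.1] 5.7
0.91 False [-0.4 -0.1 -0.6] 6.0
1.14 False [-0.1 -0.3 -0.1] 6.4
1.36 False [ 0.1  0.1 -0.7] 6.8
1.58 False [-0.   0.5 -0.1] 7.2
1.8 False [-1.1 -0.1  0.2] 7.5
end False [-0.4 -0.1  0.3] [ 0.0084  0.001  -0.0035] 8.2833
```

```bash
python3 - <<'E'
from lid import *
im,_=grab_frame("side");t,d=grab_frame("top");np.savez("t2.npz",im=t,d=d)
a=cv2.resize(im[60:300,60:360],(400,320));b=cv2.resize(t[140:300,100:300],(400,320))
cv2.imwrite("pics/s2.png",np.clip(np.hstack([a,b])[:,:,::-1].astype(float)*1.6,0,255).astype(np.uint8))
E
```

```text
(no output)
```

View pics/s2.png

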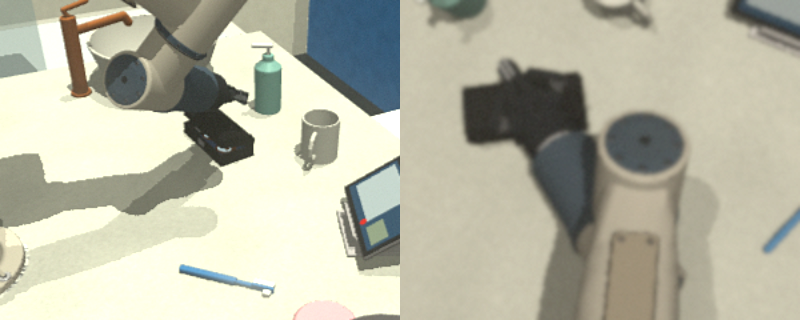

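The tip missed: the lid is still ajar, the tip is at (508,70) and nothing was disturbed. The closed fingers are narrower than I assumed, so the overlap with the tab was too small. I back out and go in deeper, centred on the tab.

```bash
sed -i 's/w=.0145/w=.003/' lid.py; echo 'H=H+.0015*xc' >> lid.py; python3 - <<'E'
from lid import *
def F(): return np.mean([get_ft_force() for _ in range(5)],0).round(1)
for p in (tcp(1.3,.13),tcp(.7,.15),tcp(.166,.135,.011)): move_linear(p,speed=.2)
pause(.2);print("rest",F(),get_t())
print(move_linear(tcp(.166,.087,.011),speed=.05,contact_N=4),F())
for i,t in enumerate(np.linspace(.25,1.75,8)):
    r=move_linear(tcp(t,.087+.002*i/7,-.002),speed=.08,contact_N=15)
    print(round(t,2),r,F(),round(get_t(),1))
    if i==1:
        im,d=grab_frame("top");P=cloud("top",d);g=im.max(2);x=(g<40)&(P[...,2]>.03);x[:,:125]=0;x[:,145:]=0;x[:160]=0;x[215:]=0
        q=P[x];k=(q-H)@yc;q=q[k>.04];print("lid z left end max",np.percentile(q[:,2],[50,98]))
    if r: break
E
```

```text
rest [-0.1 -0.5  0.4] 10.3833
False [0.4 0.7 0.8]
0.25 False [-0.1  0.  -0.8] 11.9
0.46 False [-0.3  0.1 -0. ] 12.3
lid z left end max [0.07493203 0.08601006]
0.68 False [-0.   0.7 -0.6] 12.7
0.89 False [-0.2 -0.9  0.3] 13.1
1.11 False [-0.3 -0.7 -0.7] 13.5
1.32 False [-0.4  0.  -0.5] 13.9
1.54 False [-0.   0.1 -0.5] 14.2
1.75 False [-0.   1.2  0. ] 14.6
```

The lid rises this time: 86 mm at 0.46 rad, against 88 mm predicted. Now I push it to the stop.

```bash
python3 - <<'E'
from lid import *
def F(): return np.mean([get_ft_force() for _ in range(5)],0).round(1)
r=move_linear(tcp(1.85,.089,-.002),speed=.05,contact_N=9);print(r,F())
if not r: r=move_linear(tcp(2.08,.089,-.002),speed=.03,contact_N=9)
print("stop",r,F(),(get_tool_pos()-tcp(1.9,.089)).round(4),get_t())
d0=np.array(get_tool_pos())
move_linear(d0-.06*xc+[0,0,.02],speed=.15)
# clear away high, to where the cameras see the case
from h import *
q=get_orientation()
move_linear(np.array([.42,-.02,.22]),speed=.25)
im,_=grab_frame("side");t,d=grab_frame("top");np.savez("t3.npz",im=t,d=d);np.savez("s3.npz",im=im,d=_)
a=cv2.resize(im[100:200,160:280],(400,333),interpolation=2);b=cv2.resize(t[145:230,110:212],(400,333),interpolation=2)
cv2.imwrite("pics/s3.png",np.clip(np.hstack([a,b])[:,:,::-1].astype(float)*1.8,0,255).astype(np.uint8));print(get_t())
E
```

```text
False [ 0.2 -0.4 -0.8]
stop True [-8.  -4.5  8. ] [ 0.0017  0.0004 -0.0011] 15.3083
17.1167
```

View pics/s3.png

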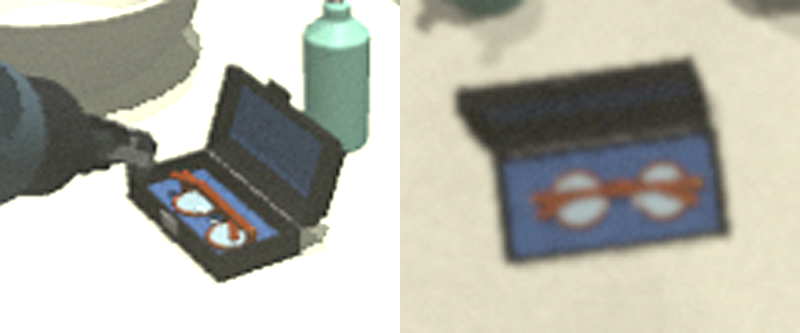

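The right half shows the lid fully back against its stop (contact came at the 1.9 rad position). The glasses lie with lens centres at about (578,198) and (660,190) and the arms running across between them. Next I locate them by colour mask.

```bash
cat > gl.py <<'E'
from lid import *
np.set_printoptions(precision=4,suppress=True)
im=np.load("t3.npz")["im"];ez=np.array([0,0,1.])
hsv=cv2.cvtColor(im,cv2.COLOR_RGB2HSV).astype(int);h,s,v=hsv[...,0],hsv[...,1],hsv[...,2]
roi=np.zeros(h.shape,bool);roi[178:212,135:198]=1
org=roi&((h<15)|(h>170))&(s>90)
lens=(roi&(s<70)&(v>65)).astype(np.uint8)
# arms: saturation-weighted centre per column between/over lenses
u0=np.arange(148,184);c=[]
w=np.where(roi&((h<18)|(h>165)),np.clip(s-80,0,None),0).astype(float)
k=cv2.connectedComponentsWithStats(lens);L_=[k[3][i] for i in np.argsort(-k[2][1:,4])[:4]+1];A_=np.sort(-k[2][1:,4])[:4]
print("org px",org.sum(),"lens blobs",np.round(L_,1).tolist(),A_)
ys,xs=np.nonzero(lens);m=xs<166;
lc=np.array([[xs[m].mean(),ys[m].mean()],[xs[~m].mean(),ys[~m].mean()]]);print("lens c",lc)
# arms: columns in the middle (bridge zone) and full strip by robust line fit to per-column peaks
pts=np.array([[u,np.average(np.arange(180,205),weights=w[180:205,u]**2)] for u in u0 if w[180:205,u].sum()>0])
ln=cv2.fitLine(pts.astype(np.float32),cv2.DIST_HUBER,0,.01,.01).ravel();print("line",ln,len(pts))
P=onplane("top",[ln[2:]-18*ln[:2],ln[2:]+18*ln[:2]],ez,ez*.0323)
yg=P[0]-P[1];yg/=np.linalg.norm(yg);xg=np.cross(yg,ez)
Lw=onplane("top",lc,ez,ez*.010);print("lens world",Lw,"sep",np.linalg.norm(Lw[0]-Lw[1]),"dir",(Lw[0]-Lw[1])/np.linalg.norm(Lw[0]-Lw[1]))
yo=Lw.mean(0)@yg; xa=P.mean(0)@xg
G=yo*yg+xa*xg;G[2]=.008+.0196   # arms_grip
print("grip",G,"xg",xg,"yg",yg,"lens mid to grip along xg",(G-Lw.mean(0))@xg,"in case coords",(G-H)@xc+.042,(G-H)@yc)
K,R,c=cam("side");q=K@R@(G+.0047*ez-c);print("side px",q[:2]/q[2])
sim=np.load("s3.npz")["im"];hh=cv2.cvtColor(sim,cv2.COLOR_RGB2HSV).astype(int)
u,vv=(q[:2]/q[2]).round().astype(int);print("side org rows",[r for r in range(vv-10,vv+11) if (hh[r,u,0]<15 or hh[r,u,0]>170) and hh[r,u,1]>90])
E
python3 gl.py
```

```text
org px 132 lens blobs [[184.3, 201.1], [156.6, 198.6], [175.4, 197.1], [153.8, 190.6]] [-399  -86  -80  -60]
lens c [[153.3377 199.671 ]
 [184.8037 198.0204]]
line [  0.9946  -0.104  163.1    193.2881] 36
lens world [[0.5504 0.2154 0.01  ]
 [0.5535 0.1194 0.01  ]] sep 0.09611394798739979 dir [-0.0324  0.9995  0.    ]
grip [0.569  0.1688 0.0276] xg [ 0.9965  0.084  -0.    ] yg [-0.084   0.9965  0.    ] lens mid to grip along xg 0.017188620048882768 in case coords 0.0062839175331633745 -0.012732382421741203
side px [226.4555 159.3896]
side org rows [160, 161, 162, 163]
```

```bash
python3 - <<'E'
s=open('gl.py').read()
s=s.replace("k=cv2.conn","lab=cv2.connectedComponents(lens)[1];big=np.bincount(lab.ravel())[1:].argmax()+1;lens[lab==big]=0\nk=cv2.conn")
s=s.replace("G[2]=","G-=.001*xg;G[2]=")
open('gl.py','w').write(s)
E
python3 gl.py | head -12
python3 - <<'E'
import sys;sys.argv=['x']
import io,contextlib
with contextlib.redirect_stdout(io.StringIO()):
    exec(open('gl.py').read())
# case interior (blue) yaw check & tablet refine by screen/bezel dark mask
for n in("top","side"):
    im=np.load(n+"0.npz")["im"];g=im.max(2);b={"top":(258,100,352,178),"side":(310,172,388,260)}[n]
    hs=cv2.cvtColor(im,cv2.COLOR_RGB2HSV).astype(int)
    P=cloud(n,np.load(n+"0.npz")["d"]);nn=np.array([-.5236,.2240,.8220]);nn/=np.linalg.norm(nn)
    y=np.cross(nn,ez);y/=np.linalg.norm(y);y*=np.sign(y[1]);x=np.cross(y,nn);p0=np.array([.706,-.242,.07])
    uu,vv=np.meshgrid(np.arange(b[0],b[2]),np.arange(b[1],b[3]))
    dark=(g[b[1]:b[3],b[0]:b[2]]<45)
    W=onplane(n,np.c_[uu[dark],vv[dark]],nn,p0);a=(W-p0)@x;c=(W-p0)@y
    # bezel extents, per-slice edges through the middle
    k=np.abs(c)<.085;l=np.abs(a)<.045
    sl=lambda t,o,rng:[np.median([f_(t[np.abs(o-q)<.004]) for q in rng if (np.abs(o-q)<.004).any()]) for f_ in(np.min,np.max)]
    print(n,"x edges",sl(a,c,np.arange(-.08,.081,.008)),"y edges",sl(c,a,np.arange(-.045,.046,.008)))
E
```

```text
org px 132 lens blobs [[156.6, 198.6], [175.4, 197.1], [153.8, 190.6], [175.7, 188.3]] [-86 -80 -60 -52]
lens c [[152.45   196.6833]
 [175.9078 193.6525]]
line [  0.9946  -0.104  163.1    193.2881] 36
lens world [[0.5595 0.2181 0.01  ]
 [0.5673 0.1463 0.01  ]] sep 0.07214185153198607 dir [-0.1082  0.9941  0.    ]
grip [0.5669 0.1825 0.0276] xg [ 0.9965  0.084  -0.    ] yg [-0.084   0.9965  0.    ] lens mid to grip along xg 0.00348233615218485 in case coords 0.0056673331119075215 0.0010781354624183346
side px [223.993  157.4429]
side org rows [158, 159, 160, 163]
top x edges [np.float64(-0.05505068432665854), np.float64(0.06374021876412679)] y edges [np.float64(-0.09514167115871004), np.float64(0.10453871598617145)]
side x edges [np.float64(-0.059048349367100766), np.float64(0.06190162359885124)] y edges [np.float64(-0.1014034253073969), np.float64(0.09707470783384273)]
```

```bash
cat > goal.py <<'E'
from h import *
ez=np.array([0,0,1.])
yaw=np.radians(5.4);xg=np.array([np.cos(yaw),np.sin(yaw),0])
G=np.array([.5672,.1798,0]);ZT=.041
nn=np.array([-.5236,.2240,.8220]);nn/=np.linalg.norm(nn)
yt=np.cross(nn,ez);yt/=-np.linalg.norm(yt) if yt[1]<0 else np.linalg.norm(yt);xt=np.cross(yt,nn)
T=np.array([.706,-.242,.07])+.0029*xt+.0012*yt
def O(y,z): return quat(np.c_[np.cross(y,z),y,z])
qg=lambda s:O(s*xg,-ez)
qf=lambda s:O(s*xt,-nn)
F_=T+.18*nn+.003*xt+(ZT-.008)*nn
E
python3 - <<'E'
from goal import *
np.set_printoptions(precision=3,suppress=True)
print(T,F_,get_joint_pos(),xt,yt)
for s in(1,-1):
    for p,q in((G+[0,0,.16],qg(s)),(G+[0,0,ZT],qg(s)),(G+[0,0,.22],qg(s)),(F_,qf(s))): print(s,p,ik(p,q))
E
```

```text
[ 0.709 -0.242  0.072] [ 0.599 -0.195  0.248] [-0.614 -0.1   -0.499 -1.199 -1.119  0.23 ] [ 0.756 -0.323  0.569] [ 0.393  0.919 -0.   ]
1 [0.567 0.18  0.16 ] [ 0.569  0.387  0.048  0.    -1.232  2.666]
1 [0.567 0.18  0.041] [ 0.569  0.492 -0.117  0.    -0.962  2.666]
1 [0.567 0.18  0.22 ] [ 0.569  0.356  0.158  0.    -1.372  2.666]
1 [ 0.599 -0.195  0.248] [ 0.037  0.069 -0.471  0.505 -0.527  2.326]
-1 [0.567 0.18  0.16 ] [ 0.569  0.387  0.048  0.    -1.232 -0.475]
-1 [0.567 0.18  0.041] [ 0.569  0.492 -0.117  0.    -0.962 -0.475]
-1 [0.567 0.18  0.22 ] [ 0.569  0.356  0.158  0.    -1.372 -0.475]
-1 [ 0.599 -0.195  0.248] [ 0.037  0.069 -0.471  0.505 -0.527 -0.816]
```

```bash
python3 - <<'E'
from goal import *
s=-1
command_gripper(.28)
move_pose(G+[0,0,.15],qg(s))
r=move_linear(G+[0,0,ZT+.0],qg(s),speed=.08,contact_N=4)
print(r,get_tool_pos(),get_grip_width(),np.round(get_ft_force(),1))
if not r:
    command_gripper(0,25)
    print("grip",get_grip_width(),get_grasp_force(),get_tool_pos(),get_t())
E
```

```text
False [0.56741131 0.17994813 0.04151269] 0.2788843471310366 [-1.7 -0.2  0.5]
grip 0.09579580384138583 27.093913704156876 [0.56759092 0.18000548 0.04158393] 20.55
```

The grip width is about 8–9 mm, which matches the arms. Now lift, carry and look.

```bash
python3 - <<'E'
from goal import *
s=-1
move_linear(G+[0,0,.09],speed=.06);move_linear(G+[0,0,.23],speed=.12)
print(get_grip_width(),get_grasp_force())
move_pose(F_+.05*nn,qf(s));move_linear(F_,qf(s),speed=.05);pause(.4)
print(get_grip_width(),get_grasp_force(),get_tool_pos()-F_,get_t())
sd,ds=grab_frame("side");t,dt=grab_frame("top");np.savez("f.npz",s=sd,ds=ds,t=t,dt=dt)
a=cv2.resize(sd[90:270,190:400],(400,343),interpolation=2);b=cv2.resize(t[90:250,125:312],(400,343),interpolation=2)
cv2.imwrite("pics/f.png",np.clip(np.hstack([a,b])[:,:,::-1].astype(float)*1.6,0,255).astype(np.uint8))
E
```

```text
0.09756692326548806 26.805873066186905
0.0954866214654898 26.802052706480026 [-9.37604985e-06  4.23741000e-05  1.28902853e-04] 25.7667
```

View pics/f.png

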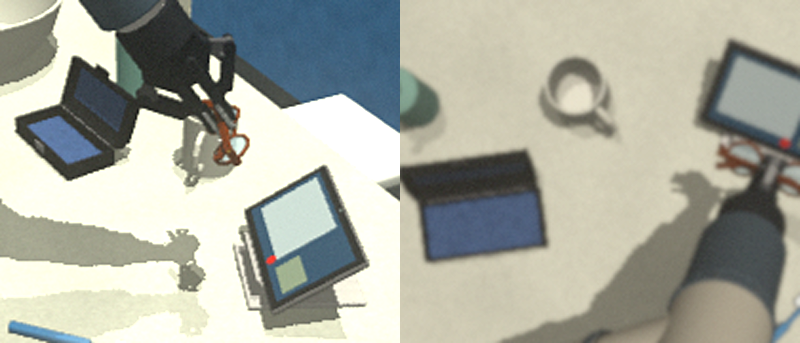

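The glasses are held in front of the tablet, with the rim at (232,148) in the left half and at (725–800,145–185) in the right half. The case is empty and its lid is open. Next I check the pose in the tablet frame with depth.

```bash
python3 - <<'E'
from goal import *
np.set_printoptions(precision=1,suppress=True)
f=np.load("f.npz");M=np.c_[xt,yt,nn];O0=T+.18*nn
for n,i,d in(("side",f["s"],f["ds"]),("top",f["t"],f["dt"])):
    h=cv2.cvtColor(i,cv2.COLOR_RGB2HSV).astype(int);P=cloud(n,d)
    q=(P-O0)@M*1000
    k=((h[...,0]<16)|(h[...,0]>170))&(h[...,1]>80)&(np.abs(q)<[45,85,45]).all(-1)&(d>0)
    Q=q[k];print(n,len(Q));print(np.percentile(Q,[2,50,98],axis=0))
    for lo,hi in((-75,-45),(-45,-15),(-15,15),(15,45),(45,75)):
        s=Q[(Q[:,1]>lo)&(Q[:,1]<hi)]
        if len(s)>3: print(lo,len(s),"x",np.percentile(s[:,0],[5,50,95]),"z",np.percentile(s[:,2],[5,50,95]))
K,R,c=cam("top")
for y in(-.066,-.033,.033,.066):
    u=K@R@(O0+y*yt-c);v=u[:2]/u[2];print(y,v,"in pic",(v-[125,90])*400/187+[400,0])
E
```

```text
side 222
[[-18.4 -71.2   1.7]
 [  3.1 -44.7  18.8]
 [ 21.2  45.7  25.5]]
-75 111 x [-13.3   1.9  16.4] z [ 2.1 17.2 25.2]
-45 55 x [-7.3  5.6 20.3] z [ 2.6 22.5 25.3]
-15 25 x [-1.3  4.5 15.9] z [ 2.4 23.  25. ]
15 25 x [-5.4  1.5 21.6] z [ 1.5 23.1 25.3]
45 6 x [-10.9  -6.3  -3.8] z [23.1 24.  24.9]
top 167
[[ -7.5 -63.4   1.2]
 [  5.6  14.2  21.3]
 [ 24.7  59.3  26.2]]
-75 45 x [-6.3  4.9  9.3] z [ 6.  20.2 26.2]
-45 37 x [ 2.5  6.9 24.9] z [ 4.  22.6 25.4]
15 45 x [-2.   6.  23.3] z [ 0.9 21.5 24.5]
45 37 x [-8.1  5.   9.3] z [ 2.9 18.7 24.1]
-0.066 [320.4 178.3] in pic [818.1 188.8]
-0.033 [308.4 173.4] in pic [792.3 178.5]
0.033 [284.3 163.8] in pic [740.8 157.9]
0.066 [272.3 159. ] in pic [715.2 147.6]
```

The pose checks out: level to within a degree or so, arms about 23 mm behind the lens face, centred within a few mm, and the tablet clear.

```bash
python3 -c "
from station import *
print(get_grip_width(),get_t());print(job_done())"
```

```text
0.09990472706191844 25.8667
the job is handed in; nothing more can be done
None
```

The job is handed in at about 26 s: the lid is open on its stop, and the glasses are held level by their arms about 18 cm in front of the middle of the screen, centred to within a few millimetres; the first try at the lid missed the tab and the second opened it.

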